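# Open a meal carrier whose lid latch may be caught

## Robot

A 6-joint arm with a two-finger parallel gripper is mounted at the origin on the work surface. World frame = base frame: x ahead of the robot, y to its left, z up, the work surface at z = 0. Lengths are in mm, angles in rad, forces in N, time in s.
With the tool pointing down it reaches from about 375 to 750 mm from the base axis. Payload 9 kg.
Tool frame: the origin (TCP) lies at the very end of the fingers, on their centre line; the grasp point (between the pads) lies 19 mm behind it (r.grip_depth is the z of the grasp point in the tool frame, in mm); z points along the fingers, y is the line along which they close (so a half turn about z gives the same grasp; the last joint's range is limited). The gripper opens to 85 mm and grips with 20 to 120 N. Pads are 22 mm wide; open, the fingers measure 114 mm over their backs; the gripper's body (76 mm by 85 mm) begins 54 mm behind the grasp point. The pads swing forward as they close: fully open they stand 13 mm farther back than shut.
Start: joints at [1.075, 0.104, 0.097, 1.564, 0, 1.353], TCP at [164.548, 577.027, 231.331] pointing down, gripper open.
Joint ranges: [-2.99, 2.99], [-0.84, 1.86], [-1.1, 1.16], [-1.84, 2.11], [-1.51, 1.56], [-3.14, 3.14]. Speed limits (rad/s): [2.22, 2.22, 2.57, 3.14, 3.14, 3.14].

## Interface

Orientations are given as a unit quaternion [x, y, z, w].
In Python, from station import r gives the robot as it stands.
- The arm moves only by the tool apply_moves, never from a script. Its argument "moves" is a list of rows, each an object with "turn": the turn, a rotation vector about the tool's x, y, z in degrees, a list of three; "slide": the shift along the tool's x, y, z in m, a list of three; "jaw": the finger opening in m, from 0 to 0.0854. In form: [{"turn": [rx, ry, rz], "slide": [x, y, z], "jaw": jaw}, ...]. A call has 1 to 10 rows; each row shifts and turns the commanded pose from where the row before left it, along the tool's axes as they then stand; what a row does not reach is not made up. A row lasts 1/10 s, in which the tool goes at most 50 mm and 8.59 degrees, less where a joint would pass 70% of its speed; a pose out of reach is approached as far as the arm can. A call is refused whole if a number of a shift passes 0.05 or a number of a turn 8.59, either way. A call with a gripper value outside its range is refused whole. The fingers move at their own pace and stop on an object; "force" is the grip in N (left out, the last holds). Time passes only in rows, so rows that do not move let the fingers close. It gives the time, the measured TCP pose, the force, the opening and the grip force at its end, in the units of the state.
- r.get_state(): the state, without advancing time (a new reading comes with each control period).
- r.read_camera(name): name is "side" or "top"; returns a dict with "img" (480x640x3 uint8, red, green, blue), "depth" (480x640 float32, mm along the optical axis (not along the pixel's ray), 0 where there is no reading), "K" (3x3 intrinsics, pixels), "extrinsics" (4x4, takes a point from world to camera coordinates). Camera axes: x right, y down, z forward; pixel columns grow to the right and rows downward; lengths in mm; the calibration is good to about 2 mm. A picture is of the moment at which its call begins.
- r.sign_off(): hands the job in; it is judged then, once.
The state is a dict: "clock": time; "joint_pos": joint angles; "dq": joint speeds; "tau": joint torques, N m; "eef_pos": TCP position; "tcp_rot": TCP orientation; "ft_force": force on the tool from outside, world axes, zero at the start; "moment": the same for the moment, N m; "gripper_width": finger opening in mm; "grip_force": force on a finger pad.
Only numpy, scipy, OpenCV 4.12 (cv2) and the standard library are available. Lean on these libraries where they do the work, as an engineer would, in place of code of your own. Each camera call takes 0.05 s, during which the arm holds its last target. There are 200 camera calls.

## Task

Open the steel food carrier on the packing bench: slide its transport lock all the way to the end stop that frees the lid, then try to lift the lid; if the latch still holds it, turn the round knob on the lid a sixth of a turn and try again. Raise the lid at least 30 degrees and finish while the gripper is still holding it up, motionless: it falls shut when let go. Leave the bowl, the bottle and the small pan where they stand.

Things in the scene. Friction and masses are not known exactly. Their poses are not given: they have to be found in the camera images.
- carrier: stainless steel insulated pan carrier fixed to the bench, 260 (x) x 340 (y) x 140 mm high without its lid; the lid's flat top is 154 mm above the bench. Origin: centre of its underside; its -x side is the front and looks roughly to the robot. On the front, at its -y half, a ledge 65 mm deep and 140 mm wide carries the transport lock
- lock (a joint): travel in m of the transport lock: a black upright grip, 24 (x) x 20 (y) mm, 70 mm tall, sliding along the carrier's +y in a track on the ledge (1.5 N friction; stays where left). Starts at 0 to 0.025; 0.060 is the end stop that frees the lid. Until about 0.045 a steel tongue on it reaches over a tab on the lid's front edge and the lid can rise only about 4 mm
- lock_grip (a point): centre of the lock grip's top face, 196 mm above the bench (carrier axes); the grip is free on both its y sides down to the tab, whose top is 154 mm above the bench
- lid (a joint): lid angle in rad: 0 closed, grows as its front edge rises, 1.2 is its stop. Steel, 0.7 to 1 kg with its fittings, hinged on the carrier's far (+x) rim; falls shut when let go. If the latch is caught it rises only about 0.02 rad and then stops hard
- lid_handle (a point): middle of the lid's bar handle: a round bar 12 mm thick, 90 mm long along the lid's y, on two posts, its axis 42 mm above the lid's top and 220 mm in front of the hinge, mid-width (moves with the lid; axes of the lid)
- lid_hinge (a point): point on the lid's hinge axis, mid-width, 140 mm above the bench; the axis is y of this frame, and a positive turn about it opens the lid
- knob_top (a point): centre of the top of the round black latch knob on the lid: 44 mm diameter, 30 mm tall, 120 mm from the handle's middle towards +y (axes of the lid, not turning with the knob). Turns endlessly either way, 0.05 N m friction, stays put. A three-lobed cam below: every 60 degrees turned changes it from caught to free or from free to caught; nothing outside shows which; it starts at any angle
- bowl: blue plastic bowl, 150 mm across, 60 mm high, a bystander; origin: centre of its underside
- bottle: clear bottle with a white cap, 64 mm diameter, 170 mm high, a bystander; origin: centre of its underside
- pan: small open steel pan, 130 (x) x 150 (y) x 65 mm, a bystander; origin: centre of its underside

How it is judged:
By the outcome, as a careful person would: the job done as asked, in the order asked, and still so for the second after the job is handed in, while the arm keeps its last pose, push and grip.
It also fails if it takes over 72 s, if anything falls off the work surface, if the arm or the gripper's body presses on something with over 40 N, if the wrist force passes 120 N, or if a joint passes its speed limit or range.

## Working session

There is one attempt and no reset: what is moved stays moved. The work goes in short steps, Python scripts to look and compute and a tool call to move; the robot and the scene stay as the last step left them, time stands still between calls to the robot, and variables do not carry over. Pictures are saved under pics/ and viewed, at most 10 in all, crops included, and the job is handed in when it is done.

Besides the shell and the picture viewer there is one more tool, called after "Request:" as a command line: name --argument value ..., lists and objects as JSON in quotes. apply_moves: Moves the arm, as the interface text tells. Its arguments: {"type":"object","properties":{"moves":{"type":"array"},"force":{"type":"number"}},"required":["moves"]}

```bash
mkdir -p pics
cat > h.py <<'E'
from station import r
import numpy as np,cv2
def snap(n,f):
    c=r.read_camera(n); cv2.imwrite(f'pics/{f}.png',c['img'][:,:,::-1]); np.savez(f'{f}.npz',**c); return c
def px(c,u,v,d=None):
    K=c['K'];d=d or np.median([x for x in c['depth'][v-1:v+2,u-1:u+2].ravel() if x>0])
    p=np.array([(u-K[0,2])*d/K[0,0],(v-K[1,2])*d/K[1,1],d,1]); return (np.linalg.inv(c['extrinsics'])@p)[:3]
def cloud(c):
    K=c['K'];d=c['depth'];v,u=np.mgrid[:480,:640]
    p=np.stack([(u-K[0,2])*d/K[0,0],(v-K[1,2])*d/K[1,1],d,np.ones_like(d)],-1)
    return (p@np.linalg.inv(c['extrinsics']).T)[...,:3]
E
python3 -c "
from h import *
for n in('top','side'):snap(n,n+'0')
print(r.get_state())"
```

```text
{'clock': 0.1, 'joint_pos': array([1.07529317e+00, 1.04632658e-01, 9.65812108e-02, 1.56392595e+00,
       3.31775674e-05, 1.35308612e+00]), 'dq': array([-0.00076817, -0.00144789,  0.00142007, -0.00161441, -0.00112226,
        0.00088186]), 'tau': array([ 8.03213858e-03, -5.58202100e+01,  5.04721713e+01,  1.30799162e-02,
       -1.58224589e-04, -2.67476742e-05]), 'eef_pos': array([164.38417587, 576.73706739, 230.62296151]), 'tcp_rot': array([ 1.38450289e-01,  9.90369208e-01, -5.47591311e-04, -2.21698718e-04]), 'ft_force': array([-0.60220738, -0.16354547, -0.14802732]), 'moment': array([ 0.03175072, -0.00109472, -0.00402426]), 'grip_force': 0.0, 'gripper_width': 85.44834893685447}
```

View pics/top0.png

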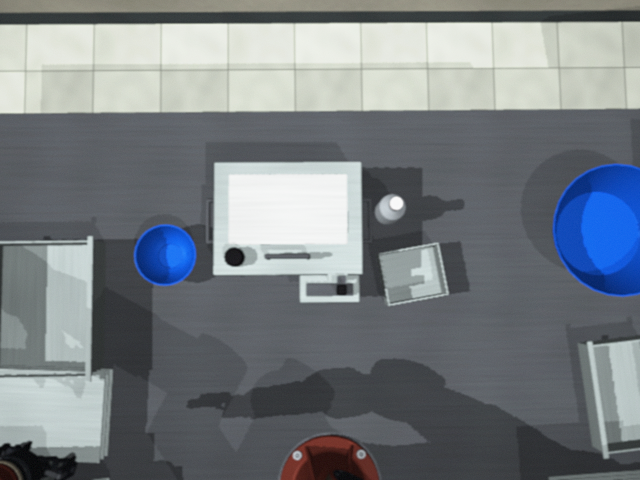

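View pics/side0.png

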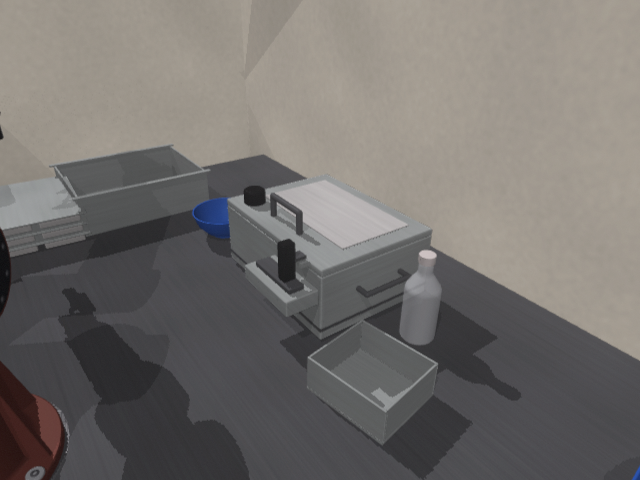

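The top view shows the carrier (corners about 214,162 to 361,275), the knob at (234,257), the handle at (287,256) and the lock grip near (342,286). The pan is at (415,275), the bottle at (395,203) and the bowl at (165,255). The side view confirms an upright black grip at about (287,260).

```bash
python3 -c "
from h import *
c=dict(np.load('top0.npz'));P=cloud(c);s=dict(np.load('side0.npz'));S=cloud(s)
for nm,u,v in [('knob',234,257),('handle',287,256),('h_l',268,256),('h_r',306,256),('grip',342,284),('lid FL',218,268),('lid FR',355,268),('lidBL',219,166),('lidBR',356,166)]: print(nm,px(c,u,v).round(1))
def reg(A,img,x,y,z,dark):
    m=(A[...,0]>x[0])&(A[...,0]<x[1])&(A[...,1]>y[0])&(A[...,1]<y[1])&(A[...,2]>z[0])&(A[...,2]<z[1])
    if dark: m&=img.max(2)<90
    q=A[m]; return q
np.set_printoptions(suppress=True,precision=1)
k=px(c,234,257);g=px(c,342,284);h=px(c,287,256)
for nm,A,i in(('top',P,c['img']),('side',S,s['img'])):
  for n,p,R,z in(('knob',k,40,(176,195)),('grip',g,45,(185,205)),('handle',h,60,(190,208)),('gripbody',g,45,(165,190))):
    q=reg(A,i,(p[0]-R,p[0]+R),(p[1]-R,p[1]+R),z,0)
    if len(q):print(nm,n,len(q),np.median(q,0),q.min(0),q.max(0), np.degrees(cv2.minAreaRect(q[:,:2].astype('f'))[2]*np.pi/180),cv2.minAreaRect(q[:,:2].astype('f')))
  q=reg(A,i,(h[0]-60,h[0]+250),(h[1]-190,h[1]+190),(145,162),0)
  print(nm,'lid',cv2.minAreaRect(q[:,:2].astype('f')),np.median(q[:,2]))
"
```

```text
knob [562.5 207.1 186.1]
handle [562.6  88.8 200.3]
h_l [562.9 130.2 204.2]
h_r [561.9  47.  203.6]
grip [499.4 -32.7 172.3]
lid FL [539.4 247.7 154.9]
lid FR [535.3 -63.7 156.6]
lidBL [773.9 245.3 154.8]
lidBR [771.  -70.3 154.3]
top knob 301 [562.9 209.3 184.3] [542.7 188.3 176. ] [585.3 229.9 190.7] 70.72356414794922 ((563.8319702148438, 209.7935791015625), (42.46430587768555, 41.48214340209961), 70.72356414794922)
top grip 91 [488.4 -29.2 195.5] [477.4 -38.1 186.5] [499.4 -20.1 201.6] 89.05376434326172 ((488.4791564941406, -29.20062255859375), (17.964855194091797, 22.015501022338867), 89.05376434326172)
top handle 233 [562.7  88.7 201.3] [557.5  40.4 193.6] [569.  139.2 207.5] 89.25155639648439 ((563.7262573242188, 89.82905578613281), (98.83509826660156, 11.36527156829834), 89.25155639648438)
top gripbody 38 [508.3 -30.8 167.3] [497.2 -37.7 165. ] [517.5 -19.7 188.1] 89.41890716552734 ((507.34765625, -28.605335235595703), (18.050687789916992, 20.19315528869629), 89.41890716552734)
top lid ((644.2401123046875, 90.18317413330078), (340.8360595703125, 278.23333740234375), 89.4158935
[... 240 characters left out ...]
 -36.4 194.1] [473.6 -42.2 185.1] [497.9 -19.4 197.9] 88.75179290771484 ((485.70184326171875, -30.861400604248047), (22.710391998291016, 23.997146606445312), 88.75179290771484)
side handle 258 [558.3  80.6 200.3] [554.9  37.9 190.2] [567.3 137.6 204.5] 0.12487208098173141 ((561.0732421875, 87.76049041748047), (12.236762046813965, 99.62653350830078), 0.12487208098173141)
side gripbody 282 [484.5 -38.4 174.4] [473.7 -42.2 165. ] [519.  -19.6 189.8] 88.79329681396483 ((496.3422546386719, -31.163715362548828), (22.247756958007812, 45.235843658447266), 88.79329681396484)
side lid ((643.823974609375, 88.17748260498047), (340.95721435546875, 279.7898864746094), 89.50958251953125) 156.12511498801268
```

Request:
apply_moves --moves '[{"turn": [0, 0, -8], "slide": [0, 0, -0.025], "jaw": 0.0854}, {"turn": [0, 0, -7.9], "slide": [0, 0, -0.025], "jaw": 0.0854}, {"turn": [0, 0, 0], "slide": [-0.02, -0.038, 0], "jaw": 0.0854}, {"turn": [0, 0, 0], "slide": [-0.02, -0.038, 0], "jaw": 0.0854}, {"turn": [0, 0, 0], "slide": [-0.02, -0.038, 0], "jaw": 0.0854}, {"turn": [0, 0, 0], "slide": [-0.02, -0.038, 0], "jaw": 0.0854}, {"turn": [0, 0, 0], "slide": [-0.02, -0.038, 0], "jaw": 0.0854}, {"turn": [0, 0, 0], "slide": [-0.02, -0.038, 0], "jaw": 0.0854}, {"turn": [0, 0, 0], "slide": [-0.02, -0.038, 0], "jaw": 0.0854}, {"turn": [0, 0, 0], "slide": [-0.02, -0.038, 0], "jaw": 0.0854}]'

```text
clock: 1.1
eef_pos: [324.7, 271.4, 281.1]
tcp_rot: [-0.0, 1.0, 0.0, -0.0]
ft_force: [1.0, 1.3, -0.0]
gripper_width: 85.6
grip_force: 0.0
```

Request:
apply_moves --moves '[{"turn": [0, 0, 0], "slide": [-0.02, -0.038, 0], "jaw": 0.0854}, {"turn": [0, 0, 0], "slide": [-0.02, -0.038, 0], "jaw": 0.0854}, {"turn": [0, 0, 0], "slide": [-0.02, -0.038, 0], "jaw": 0.0854}, {"turn": [0, 0, 0], "slide": [-0.02, -0.038, 0], "jaw": 0.0854}, {"turn": [0, 0, 0], "slide": [-0.02, -0.038, 0], "jaw": 0.0854}, {"turn": [0, 0, 0], "slide": [-0.02, -0.038, 0], "jaw": 0.0854}, {"turn": [0, 0, 0], "slide": [-0.02, -0.038, 0], "jaw": 0.0854}, {"turn": [0, 0, 0], "slide": [0, 0, 0], "jaw": 0.0854}, {"turn": [0, 0, 0], "slide": [0, 0, 0], "jaw": 0.0854}]'

```text
clock: 2.0
eef_pos: [464.2, 6.4, 280.7]
tcp_rot: [0.001, 1.0, 0.0, -0.001]
ft_force: [0.1, 0.5, 0.7]
gripper_width: 85.8
grip_force: 0.0
```

Request:
apply_moves --moves '[{"turn": [0, 0, 0], "slide": [-0.0225, -0.0365, 0], "jaw": 0.0854}, {"turn": [0, 0, 0], "slide": [0, 0, 0], "jaw": 0.0854}, {"turn": [0, 0, 0], "slide": [0, 0, 0.03], "jaw": 0.0854}, {"turn": [0, 0, 0], "slide": [0, 0, 0.03], "jaw": 0.0854}, {"turn": [0, 0, 0], "slide": [0, 0, 0.03], "jaw": 0.0854}, {"turn": [0, 0, 0], "slide": [0, 0, 0.024], "jaw": 0.0854}, {"turn": [0, 0, 0], "slide": [0, 0, 0], "jaw": 0.04}, {"turn": [0, 0, 0], "slide": [0, 0, 0], "jaw": 0.01}, {"turn": [0, 0, 0], "slide": [0, 0, 0], "jaw": 0.01}, {"turn": [0, 0, 0], "slide": [0, 0, 0], "jaw": 0.01}]' --force 30

```text
clock: 3.0
eef_pos: [487.6, -29.6, 169.0]
tcp_rot: [0.0, 1.0, -0.0, 0.001]
ft_force: [-0.8, 0.6, 0.4]
gripper_width: 28.0
grip_force: 0.0
```

Request:
apply_moves --moves '[{"turn": [0, 0, 0], "slide": [0, 0, 0], "jaw": 0.01}, {"turn": [0, 0, 0], "slide": [0, 0, 0], "jaw": 0.01}, {"turn": [0, 0, 0], "slide": [0, 0, 0], "jaw": 0.01}]'

```text
clock: 3.3
eef_pos: [487.6, -29.7, 168.8]
tcp_rot: [0.0, 1.0, -0.0, 0.001]
ft_force: [-0.8, 0.6, 6.2]
gripper_width: 19.4
grip_force: 34.3
```

Request:
apply_moves --moves '[{"turn": [0, 0, 0], "slide": [0, 0.007, 0], "jaw": 0.01}, {"turn": [0, 0, 0], "slide": [0, 0.007, 0], "jaw": 0.01}, {"turn": [0, 0, 0], "slide": [0, 0.007, 0], "jaw": 0.01}, {"turn": [0, 0, 0], "slide": [0, 0.007, 0], "jaw": 0.01}, {"turn": [0, 0, 0], "slide": [0, 0.005, 0], "jaw": 0.01}, {"turn": [0, 0, 0], "slide": [0, 0, 0], "jaw": 0.01}]'

```text
clock: 3.9
eef_pos: [487.8, 3.6, 168.8]
tcp_rot: [0.0, 1.0, -0.0, 0.001]
ft_force: [0.7, 2.1, 6.0]
gripper_width: 19.4
grip_force: 34.2
```

Request:
apply_moves --moves '[{"turn": [0, 0, 0], "slide": [0, 0.003, 0], "jaw": 0.01}, {"turn": [0, 0, 0], "slide": [0, 0.003, 0], "jaw": 0.01}, {"turn": [0, 0, 0], "slide": [0, 0, 0], "jaw": 0.01}]'

```text
clock: 4.2
eef_pos: [487.8, 9.3, 168.7]
tcp_rot: [0.0, 1.0, -0.0, 0.001]
ft_force: [0.7, 0.0, 6.7]
gripper_width: 19.5
grip_force: 34.2
```

Request:
apply_moves --moves '[{"turn": [0, 0, 0], "slide": [0, 0.003, 0], "jaw": 0.01}, {"turn": [0, 0, 0], "slide": [0, 0.003, 0], "jaw": 0.01}, {"turn": [0, 0, 0], "slide": [0, 0, 0], "jaw": 0.01}]'

```text
clock: 4.5
eef_pos: [487.8, 15.3, 168.8]
tcp_rot: [0.0, 1.0, -0.0, 0.001]
ft_force: [-0.4, 0.5, 6.2]
gripper_width: 19.6
grip_force: 34.2
```

Request:
apply_moves --moves '[{"turn": [0, 0, 0], "slide": [0, 0.003, 0], "jaw": 0.01}, {"turn": [0, 0, 0], "slide": [0, 0.002, 0], "jaw": 0.01}, {"turn": [0, 0, 0], "slide": [0, 0, 0], "jaw": 0.01}]'

```text
clock: 4.8
eef_pos: [487.8, 20.2, 168.8]
tcp_rot: [0.0, 1.0, -0.0, 0.001]
ft_force: [1.4, 0.3, 5.2]
gripper_width: 19.4
grip_force: 34.2
```

Request:
apply_moves --moves '[{"turn": [0, 0, 0], "slide": [0, 0.003, 0], "jaw": 0.01}, {"turn": [0, 0, 0], "slide": [0, 0.002, 0], "jaw": 0.01}, {"turn": [0, 0, 0], "slide": [0, 0, 0], "jaw": 0.01}]'

```text
clock: 5.1
eef_pos: [487.9, 25.2, 168.8]
tcp_rot: [0.0, 1.0, -0.0, 0.001]
ft_force: [-0.1, -0.3, 4.9]
gripper_width: 19.8
grip_force: 34.1
```

Request:
apply_moves --moves '[{"turn": [0, 0, 0], "slide": [0, 0.003, 0], "jaw": 0.01}, {"turn": [0, 0, 0], "slide": [0, 0.002, 0], "jaw": 0.01}, {"turn": [0, 0, 0], "slide": [0, 0, 0], "jaw": 0.01}]'

```text
clock: 5.4
eef_pos: [488.0, 26.8, 168.8]
tcp_rot: [0.001, 1.0, -0.004, 0.001]
ft_force: [-1.1, -18.3, 3.4]
gripper_width: 19.6
grip_force: 33.8
```

Request:
apply_moves --moves '[{"turn": [0, 0, 0], "slide": [0, -0.003, 0], "jaw": 0.01}, {"turn": [0, 0, 0], "slide": [0, 0, 0], "jaw": 0.045}, {"turn": [0, 0, 0], "slide": [0, 0, 0], "jaw": 0.045}, {"turn": [0, 0, 0], "slide": [0, 0, 0], "jaw": 0.045}, {"turn": [0, 0, 0], "slide": [0, 0, 0], "jaw": 0.045}, {"turn": [0, 0, 0], "slide": [0, 0, -0.02], "jaw": 0.0854}, {"turn": [0, 0, 0], "slide": [0, 0, -0.035], "jaw": 0.0854}, {"turn": [0, 0, 0], "slide": [0, 0, -0.035], "jaw": 0.0854}, {"turn": [0, 0, 0], "slide": [-0.038, 0.031, 0], "jaw": 0.0854}, {"turn": [0, 0, 0], "slide": [-0.037, 0.031, 0], "jaw": 0.0854}]'

```text
clock: 6.4
eef_pos: [563.7, 89.9, 259.5]
tcp_rot: [0.001, 1.0, -0.0, 0.002]
ft_force: [0.9, -0.7, 0.8]
gripper_width: 85.7
grip_force: 0.0
```

Request:
apply_moves --moves '[{"turn": [0, 0, 8.2], "slide": [0, 0, 0], "jaw": 0.0854}, {"turn": [0, 0, 8.2], "slide": [0, 0, 0], "jaw": 0.0854}, {"turn": [0, 0, 8.2], "slide": [0, 0, 0], "jaw": 0.0854}, {"turn": [0, 0, 8.2], "slide": [0, 0, 0], "jaw": 0.0854}, {"turn": [0, 0, 8.2], "slide": [0, 0, 0], "jaw": 0.0854}, {"turn": [0, 0, 8.2], "slide": [0, 0, 0], "jaw": 0.0854}, {"turn": [0, 0, 8.2], "slide": [0, 0, 0], "jaw": 0.0854}, {"turn": [0, 0, 8.2], "slide": [0, 0, 0], "jaw": 0.0854}, {"turn": [0, 0, 8.2], "slide": [0, 0, 0], "jaw": 0.0854}, {"turn": [0, 0, 8.2], "slide": [0, 0, 0], "jaw": 0.0854}]'

```text
clock: 7.4
eef_pos: [561.8, 89.6, 257.1]
tcp_rot: [0.658, 0.753, -0.0, -0.0]
ft_force: [0.6, 0.4, 0.5]
gripper_width: 85.4
grip_force: 0.0
```

Request:
apply_moves --moves '[{"turn": [0, 0, 8], "slide": [0, 0, 0], "jaw": 0.0854}, {"turn": [0, 0, 0], "slide": [0, 0, 0], "jaw": 0.0854}, {"turn": [0, 0, 0], "slide": [0, 0, 0], "jaw": 0.0854}]'

```text
clock: 7.7
eef_pos: [561.8, 89.5, 257.2]
tcp_rot: [0.706, 0.709, -0.0, -0.0]
ft_force: [0.8, 0.2, 0.7]
gripper_width: 85.5
grip_force: 0.0
```

```bash
python3 -c "
from h import *
c=snap('side','side1');cv2.imwrite('pics/side1c.png',cv2.resize(c['img'][140:340,180:440,::-1],None,fx=3,fy=3))
S=cloud(c);m=(S[...,0]>465)&(S[...,0]<510)&(S[...,1]>-60)&(S[...,1]<70)&(S[...,2]>180)&(S[...,2]<205);q=S[m];print(q.min(0),q.max(0),len(q))
"
```

```text
[473.6630882   12.93807202 180.00341473] [497.27825637  36.30223129 198.00897059] 209
```

View pics/side1c.png

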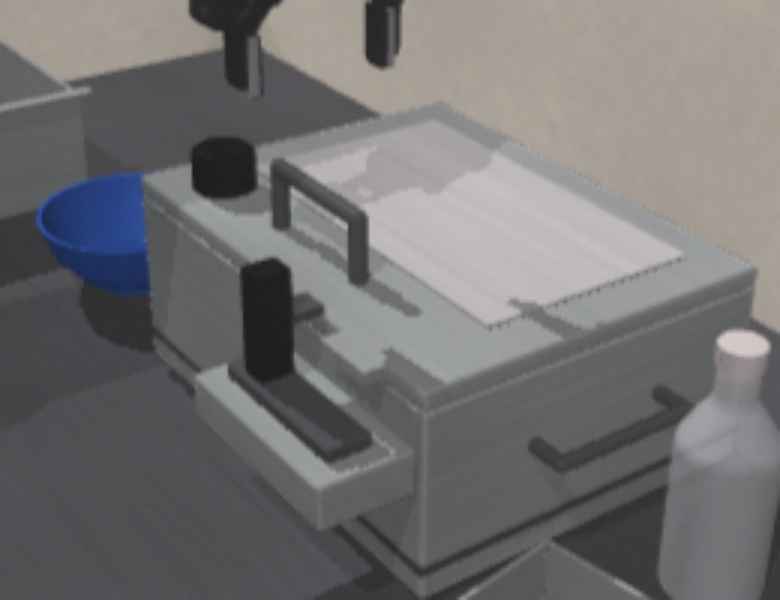

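The crop shows the lock grip (268,320) at the left end of its track, the end stop. The handle bar runs from (285,165) to (360,215) and the fingers are above it. Next I grip the handle.

Request:
apply_moves --moves '[{"turn": [0, 0, 0], "slide": [0, 0, 0.03], "jaw": 0.0854}, {"turn": [0, 0, 0], "slide": [0, 0, 0.03], "jaw": 0.0854}, {"turn": [0, 0, 0], "slide": [0, 0, 0.02], "jaw": 0.0854}, {"turn": [0, 0, 0], "slide": [0, 0, 0], "jaw": 0.04}, {"turn": [0, 0, 0], "slide": [0, 0, 0], "jaw": 0.004}, {"turn": [0, 0, 0], "slide": [0, 0, 0], "jaw": 0.004}, {"turn": [0, 0, 0], "slide": [0, 0, 0], "jaw": 0.004}, {"turn": [0, 0, 0], "slide": [0, 0, 0], "jaw": 0.004}, {"turn": [0, 0, 0], "slide": [0, 0, 0], "jaw": 0.004}, {"turn": [0, 0, 0], "slide": [0, 0, 0], "jaw": 0.004}]' --force 50

```text
clock: 8.75
eef_pos: [562.2, 89.4, 178.5]
tcp_rot: [0.707, 0.707, 0.0, 0.0]
ft_force: [-2.6, -0.1, 6.5]
gripper_width: 10.0
grip_force: 48.7
```

Request:
apply_moves --moves '[{"turn": [0, 0, 0], "slide": [0, 0, 0], "jaw": 0.004}, {"turn": [0, 0, 0], "slide": [0, 0, -0.002], "jaw": 0.004}, {"turn": [0, 0, 0], "slide": [0, 0, -0.002], "jaw": 0.004}, {"turn": [0, 0, 0], "slide": [0, 0, -0.002], "jaw": 0.004}, {"turn": [0, 0, 0], "slide": [0, 0, 0], "jaw": 0.004}]'

```text
clock: 9.25
eef_pos: [563.3, 89.4, 183.2]
tcp_rot: [0.707, 0.707, 0.001, 0.001]
ft_force: [9.0, 0.5, -7.8]
gripper_width: 10.4
grip_force: 48.6
```

Request:
apply_moves --moves '[{"turn": [0, 0, 0], "slide": [0, 0.001, -0.002], "jaw": 0.004}, {"turn": [0, 0, 0], "slide": [0, 0.001, -0.002], "jaw": 0.004}, {"turn": [0, 0, 0], "slide": [0, 0, 0], "jaw": 0.004}]'

```text
clock: 9.55
eef_pos: [564.3, 89.4, 186.8]
tcp_rot: [0.707, 0.707, 0.0, -0.0]
ft_force: [5.5, -0.0, -7.3]
gripper_width: 10.2
grip_force: 48.8
```

Request:
apply_moves --moves '[{"turn": [0, 0, 0], "slide": [0, 0.001, -0.004], "jaw": 0.004}, {"turn": [0, 0, 0], "slide": [0, 0.001, -0.004], "jaw": 0.004}, {"turn": [0, 0, 0], "slide": [0, 0.001, -0.004], "jaw": 0.004}, {"turn": [0, 0, 0], "slide": [0, 0, 0], "jaw": 0.004}]'

```text
clock: 9.95
eef_pos: [568.2, 89.3, 199.3]
tcp_rot: [0.707, 0.707, 0.001, 0.001]
ft_force: [8.5, 0.8, -8.5]
gripper_width: 10.4
grip_force: 48.9
```

```bash
python3 -c "
from h import *
c=snap('side','side2');cv2.imwrite('pics/side2c.png',cv2.resize(c['img'][140:340,180:440,::-1],None,fx=3,fy=3))
"
```

```text
(no output)
```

View pics/side2c.png

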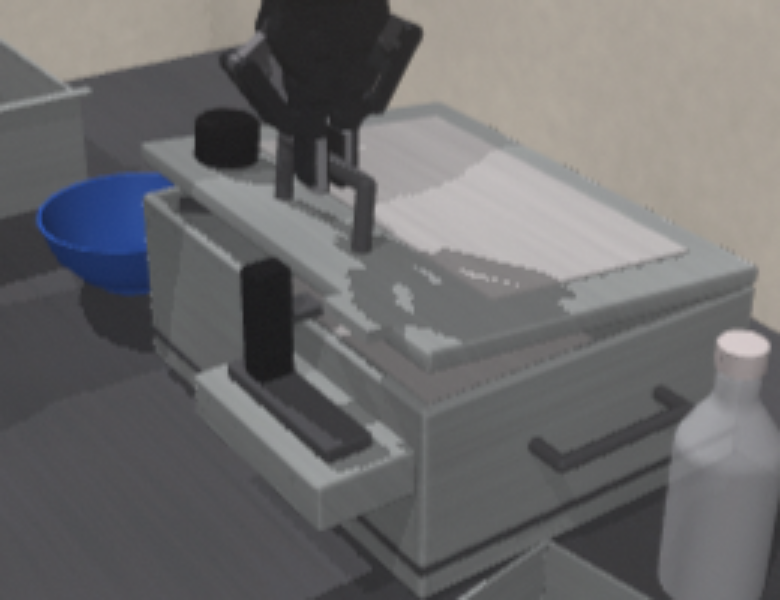

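The lid is visibly rising with the fingers on the bar: its front edge (430,350) is well clear of the rim (430,410). The latch is therefore free and the knob isn't needed. I'll keep going along the arc.

Request:
apply_moves --moves '[{"turn": [0, 0, 0], "slide": [0, 0.003, -0.008], "jaw": 0.004}, {"turn": [0, 0, 0], "slide": [0, 0.003, -0.008], "jaw": 0.004}, {"turn": [0, 0, 0], "slide": [0, 0.0035, -0.0072], "jaw": 0.004}, {"turn": [0, 0, 0], "slide": [0, 0.0035, -0.0072], "jaw": 0.004}, {"turn": [0, 0, 0], "slide": [0, 0.004, -0.0068], "jaw": 0.004}, {"turn": [0, 0, 0], "slide": [0, 0.004, -0.0068], "jaw": 0.004}, {"turn": [0, 0, 0], "slide": [0, 0, 0], "jaw": 0.004}]'

```text
clock: 10.7
eef_pos: [588.6, 89.2, 242.8]
tcp_rot: [0.707, 0.707, 0.0, 0.0]
ft_force: [5.6, -1.6, -10.6]
gripper_width: 10.1
grip_force: 48.9
```

Request:
apply_moves --moves '[{"turn": [0, 0, 0], "slide": [0, 0.0045, -0.0066], "jaw": 0.004}, {"turn": [0, 0, 0], "slide": [0, 0.0045, -0.0066], "jaw": 0.004}, {"turn": [0, 0, 0], "slide": [0, 0.005, -0.0062], "jaw": 0.004}, {"turn": [0, 0, 0], "slide": [0, 0.005, -0.0062], "jaw": 0.004}, {"turn": [0, 0, 0], "slide": [0, 0, 0], "jaw": 0.004}]'

```text
clock: 11.2
eef_pos: [607.3, 89.1, 269.6]
tcp_rot: [0.707, 0.707, -0.0, 0.0]
ft_force: [-0.7, -2.6, -6.8]
gripper_width: 9.9
grip_force: 49.4
```

Request:
apply_moves --moves '[{"turn": [0, 0, 0], "slide": [0, 0.0053, -0.0059], "jaw": 0.004}, {"turn": [0, 0, 0], "slide": [0, 0.0053, -0.0059], "jaw": 0.004}, {"turn": [0, 0, 0], "slide": [0, 0.0057, -0.0055], "jaw": 0.004}, {"turn": [0, 0, 0], "slide": [0, 0.0057, -0.0055], "jaw": 0.004}, {"turn": [0, 0, 0], "slide": [0, 0.006, -0.0051], "jaw": 0.004}, {"turn": [0, 0, 0], "slide": [0, 0.006, -0.0051], "jaw": 0.004}, {"turn": [0, 0, 0], "slide": [0, 0, 0], "jaw": 0.004}, {"turn": [0, 0, 0], "slide": [0, 0, 0], "jaw": 0.004}, {"turn": [0, 0, 0], "slide": [0, 0, 0], "jaw": 0.004}]'

```text
clock: 12.1
eef_pos: [639.9, 88.9, 303.0]
tcp_rot: [0.707, 0.707, -0.001, 0.0]
ft_force: [-6.0, -3.4, 0.7]
gripper_width: 10.1
grip_force: 50.0
```

```bash
python3 -c "
from h import *
c=snap('side','side3');cv2.imwrite('pics/side3c.png',c['img'][:,:,::-1])
s=r.get_state();e=s['eef_pos'];print(e,s['ft_force'],np.abs(s['dq']).max(),np.degrees(np.arctan2(e[2]+19-140,782.5-e[0]))-14.28)
S=cloud(c);m=(S[...,1]>-75)&(S[...,1]<40)&(S[...,0]>540)&(S[...,0]<770)&(S[...,2]>175);q=S[m]
print(len(q),np.degrees(np.arctan(np.polyfit(q[:,0],q[:,2],1)[0])))
"
```

```text
[639.91122941  88.91411752 303.0067898 ] [-5.02162361 -3.9054468   0.55019124] 0.0012266923587548725 37.643943630918635
863 -38.249512857412604
```

View pics/side3c.png

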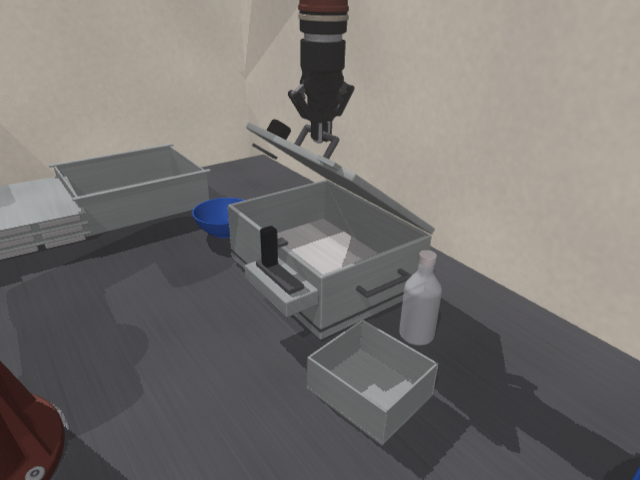

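The lid is open about 38 degrees and held by the gripper at (322,132). The lock is at its end stop (269,245), and the bowl, bottle and pan stand where they were. The arm is motionless, so I'm handing in.

```bash
python3 -c "
from station import r
print(r.sign_off())"
```

```text
the job is handed in; nothing more can be done
None
```

The carrier is open: I slid the lock to its end stop, and the lid came up on the first try, so the knob was not turned; the gripper is holding the lid motionless at about 38°, the bowl, bottle and pan were not touched, and the job was handed in at about 12 s.

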